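Load the drying shuttle and hold its index plunger out

ROBOT

A 7-joint arm with a two-finger parallel gripper is mounted at the origin on a cart in front of the work surface, level with it; the furniture and walls round the work are solid. World frame = base frame: x ahead of the robot, y to its left, z up, the work surface at z = 0. Lengths are in m, angles in rad, forces in N, time in s.
With the tool pointing down it reaches from about 0.35 to 0.775 m from the base axis. Payload 3.1 kg.
Tool frame: the origin (TCP) lies on the centre line of the jaws, within the pads' length; the fingertips stand 19 mm ahead of it and the grasp point (between the pads) is the TCP; z points along the fingers, y is the line along which they close (so a half turn about z gives the same grasp; the last joint's range is limited). The gripper opens to 85 mm and grips with 20 to 120 N. Pads are 22 mm wide; open, the fingers measure 114 mm over their backs; the gripper's body (76 mm by 85 mm) begins 54 mm behind the grasp point. The pads swing forward as they close: fully open they stand 13 mm farther back than shut.
Start: joints at [1.125, 0.311, 0.014, 1.512, -0.004, 1.319, -0.027], TCP at [0.216, -0.506, 0.25] pointing down, gripper open.
Joint ranges: [-2.7, 2.7], [-0.3, 1.91], [-1.27, 1.3], [0.12, 2.57], [-1.44, 4.58], [0.2, 2.03], [-3.05, 3.05]. Speed limits (rad/s): [2.79, 2.79, 3.14, 3.14, 3.14, 3.14, 3.14].

INTERFACE

Orientations are given as a rotation vector (axis times angle).
In Python, from plant import observe, capture, camera_info, job_done gives the robot as it stands. The module is installed in compiled form; this text tells all that it offers.
- The arm moves only by the tool move_arm, never from a script. Its argument "plan" is a list of rows, each a list of 5 numbers: the gripper's target within -1 to 1 (fully open at 1, half-way at 0, shut at -1), then the shift along the world's x, y, z in cm, then the turn about the world's z in rad. A call has 1 to 5 rows; each row shifts and turns the commanded pose from where the row before left it; what a row does not reach is not made up. A row lasts 1/10 s, in which the tool goes at most 50 mm and 8.59 degrees, less where a joint would pass 70% of its speed; a pose out of reach is approached as far as the arm can. A call is refused whole if a number of a shift passes 5 or a number of a turn 0.15, either way. A call with a gripper value outside its range is refused whole. The fingers move at their own pace and stop on an object; "force" is the grip in N (left out, the last holds). Time passes only in rows, so rows that do not move let the fingers close. It gives the time, the measured TCP pose, the force, the opening and the grip force at its end, in the units of the state.
- observe(): the state, without advancing time (a new reading comes with each control period).
- capture(name): name is "side" or "top" or "wrist"; returns (picture, depth): 420x560x3 uint8, red, green, blue; 420x560 float32, m along the optical axis (not along the pixel's ray), 0 where there is no reading.
- camera_info(name): a dict with "K" (3x3 intrinsics, pixels), "k1" (the pictures are not rectified: a ray, as slopes to the right and down, at radius r is drawn at 1 + k1 r^2 times it, then the intrinsics apply), "rvec" (rotation vector, rad) and "tvec" (3), from world to camera coordinates, as OpenCV has them; the wrist camera has in their place "mount" (4x4, takes a point from camera to tool coordinates, whose origin is the TCP and whose axes are the flange's). Camera axes: x right, y down, z forward; pixel columns grow to the right and rows downward; lengths in m; the calibration is good to about 2 mm. A picture is of the moment at which its call begins: read the wrist's pose just before it. camera_info takes no time and is no camera call.
- job_done(): hands the job in; it is judged then, once.
The state is a dict: "time": time; "joint_pos": joint angles; "qd": joint speeds; "tau": joint torques, N m; "position": TCP position; "orientation": TCP orientation; "force": force on the tool from outside, world axes, zero at the start; "torque": the same for the moment, N m; "gripper_width": finger opening in m; "finger_force": force on a finger pad.
Only numpy, scipy, OpenCV 4.12 (cv2) and the standard library are available. Lean on these libraries where they do the work, as an engineer would, in place of code of your own. Each camera call takes 0.05 s, during which the arm holds its last target. There are 200 camera calls.

TASK

Lay the two loose pale slats flat and square across the two dark slats on the blue shuttle tray, one near each end of the dark slats, each resting on both. Then grip the red knob of the index plunger and pull it straight up as far as it goes, so that the sprung tray is freed and slides out to its end stop with the tower of slats still standing on it. Finish while still holding the plunger fully up; leave the vial, dropper bottle and tip box where they are.

Things in the scene. Friction and masses are not known exactly. Their poses are not given: they have to be found in the camera images.
- shuttle: fixed grey base plate 120 x 292 x 8 mm, turned up to 0.3 rad. Origin on the bench under the middle of the tray at home; y is the way the tray slides out. Plate from y -170 to +122 mm, black end stop at y +117. Plunger bracket at y -105 mm: aluminium bridge 82 mm wide (x), 26 mm (y), top 46 mm above the bench, with a brass bushing (20 mm wide) up to 58 mm
- tray_top (a point): middle of the top face of the blue square tray (120 x 120 mm, top 22 mm above the bench); z up, y along the tray's sliding direction (same axes as the shuttle). The tray rides on the base and carries a steel tail 40 mm wide with two index holes, under the bracket
- tray (a joint): how far the tray has slid out along the shuttle's +y, in m: 0 at home (up to 0.002 when it leans on the seated pin), 0.05 at the end stop. A light spring (about 4 N) with a damper pushes it out by itself, in about 1 s, as soon as the plunger's pin is clear of the hole
- plunger (a joint): how far the index plunger is pulled up, in m: 0 seated (its pin 10 mm deep in the tray's hole), clear of the hole above 0.010, fully up on its stop at 0.018. A spring pulls it down again, with 5 N when seated rising to 9.5 N fully up, so it drops back if let go
- plunger_knob: upright red ribbed plastic knob of the index plunger, a cylinder of 24 mm diameter and 30 mm height, over the bracket at shuttle x 0, y -105 mm. Origin in the middle of its underside, 60 mm above the bench when seated; so the knob spans 60 to 90 mm above the bench. It moves straight up by up to 18 mm
- dark_slat_1: dark wooden slat 110 x 20 x 16 mm (its x, y, z), loose, lying on the tray along the tray's x at tray y -35 mm. Origin in the middle of its underside; top 38 mm above the bench
- dark_slat_2: the second dark wooden slat, the same, at tray y +35 mm
- pale_slat_1: pale wooden slat 110 x 20 x 16 mm (its x, y, z), 15 to 35 g, loose, lying flat on the bench to one side of the shuttle. Origin in the middle of its underside. The two pale slats are alike: either may take either place
- pale_slat_2: the second pale wooden slat, the same, on the other side of the shuttle
- vial: clear vial with white cap, 29 mm diameter, 68 mm high, standing behind the shuttle; to be left alone. Origin in the middle of its underside
- dropper_bottle: small dropper bottle with a green pointed cap, 34 mm diameter, 97 mm high, standing behind the shuttle; to be left alone. Origin in the middle of its underside
- tip_box: yellow pipette tip box, 76 x 121 x 72 mm, standing on the right; to be left alone. Origin in the middle of its underside
Mind the look-alikes: they are no part of the job. Leave any purple look-alike of the dark_slat_1 alone.

How it is judged:
By the outcome, as a careful person would: the job done as asked, in the order asked, and still so for the second after the job is handed in, while the arm keeps its last pose, push and grip.
It also fails if it takes over 58 s, if anything falls off the work surface, if the arm or the gripper's body presses on something with over 40 N, if the wrist force passes 120 N, or if a joint passes its speed limit or range.

## Working session

There is one attempt and no reset: what is moved stays moved. The work goes in short steps, Python scripts to look and compute and a tool call to move; the robot and the scene stay as the last step left them, time stands still between calls to the robot, and variables do not carry over. Pictures are saved under pics/ and viewed, at most 10 in all, crops included, and the job is handed in when it is done.

Besides the shell and the picture viewer there is one more tool, called after ">>>" as name([rows], argument=value, ...), one row to a line, values as JSON. move_arm: Moves the arm, as the interface text tells. Its arguments: {"type":"object","properties":{"plan":{"type":"array"},"force":{"type":"number"}},"required":["plan"]}

```bash
mkdir -p pics
cat > h.py <<'E'
import numpy as np, cv2
from plant import *
def info(n):
    c=camera_info(n); K=np.array(c['K']); return c,K
def ext(n,obs=None):
    c,K=info(n)
    if n=='wrist':
        R=cv2.Rodrigues(np.array(obs['orientation'],float))[0]; T=np.eye(4); T[:3,:3]=R; T[:3,3]=obs['position']
        T=T@np.array(c['mount']); return T   # cam->world
    R=cv2.Rodrigues(np.array(c['rvec'],float))[0]; T=np.eye(4); T[:3,:3]=R.T; T[:3,3]=-R.T@np.array(c['tvec']).ravel(); return T
def ray(n,uv):
    c,K=info(n); uv=np.atleast_2d(np.array(uv,float)).reshape(-1,1,2)
    return cv2.undistortPoints(uv,K,np.array([c['k1'],0,0,0.])).reshape(-1,2)
def onz(n,uv,z,T=None):
    T=ext(n) if T is None else T
    d=np.c_[ray(n,uv),np.ones(len(np.atleast_2d(uv)))]@T[:3,:3].T
    o=T[:3,3]; return o+d*((z-o[2])/d[:,2])[:,None]
def cloud(n,depth,T=None):
    T=ext(n) if T is None else T
    h,w=depth.shape; u,v=np.meshgrid(np.arange(w),np.arange(h)); r=ray(n,np.c_[u.ravel(),v.ravel()])
    P=np.c_[r,np.ones(len(r))]*depth.reshape(-1,1)
    return (P@T[:3,:3].T+T[:3,3]).reshape(h,w,3)
E
python3 - <<'E'
from h import *
for n in ['top','side']:
    p,d=capture(n); np.savez(f'pics/{n}0.npz',p=p,d=d); cv2.imwrite(f'pics/{n}0.png',cv2.resize(p[...,::-1],(784,588)))
    print(n,ext(n)[:3,3].round(3), info(n)[1][0,0])
print(observe()); print(camera_info('wrist')['mount'])
E
```

```text
top [ 0.395 -0.023  1.39 ] 520.8683751374398
side [0.321 0.996 0.674] 459.9199537212415
{'time': 0.1, 'joint_pos': array([ 1.12532931,  0.31169844,  0.0139726 ,  1.51290174, -0.00441092,
        1.3191918 , -0.02717691]), 'qd': array([ 0.00061474, -0.00070368,  0.00089409, -0.00233906,  0.000292  ,
        0.00096586,  0.00128887]), 'tau': array([ 9.71612317e-04, -3.80855906e+01,  1.46648353e-01, -2.31241965e+01,
        1.23208965e-02,  8.15815962e-03,  1.41511677e-05]), 'position': array([ 0.2158734 , -0.50519786,  0.24929862]), 'orientation': array([-3.07568674e+00, -6.29692297e-01,  7.96452605e-04]), 'force': array([-0.27806662, -0.79731146, -0.10231084]), 'torque': array([ 0.01782045,  0.00925881, -0.03275236]), 'finger_force': 0.0, 'gripper_width': 0.08556347927197183}
[[ 1.54845421e-03 -9.58603717e-01 -2.84739382e-01  7.33013821e-02]
 [ 9.99998525e-01  1.27276855e-03  1.15323444e-03  1.08840799e-03]
 [-7.43087495e-04 -2.84740748e-01  9.58604274e-01 -1.23038853e-01]
 [ 0.00000000e+00  0.00000000e+00  0.00000000e+00  1.00000000e+00]]
```

View pics/top0.png

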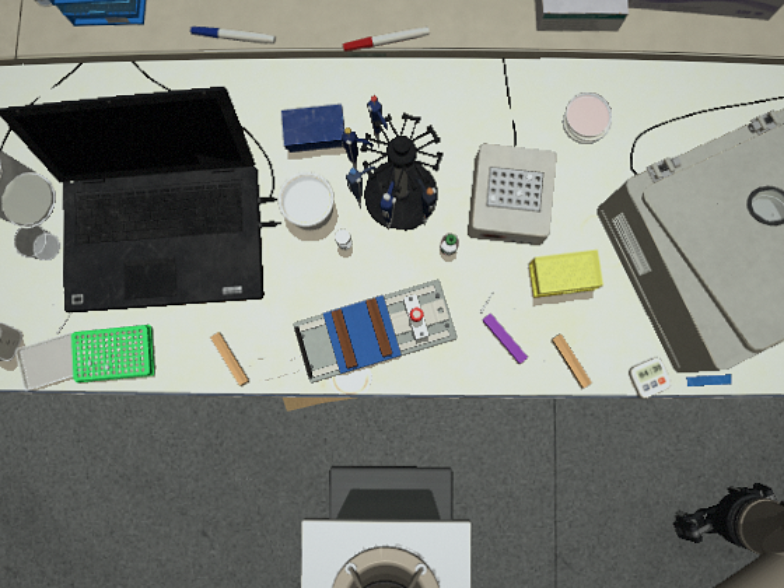

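View pics/side0.png

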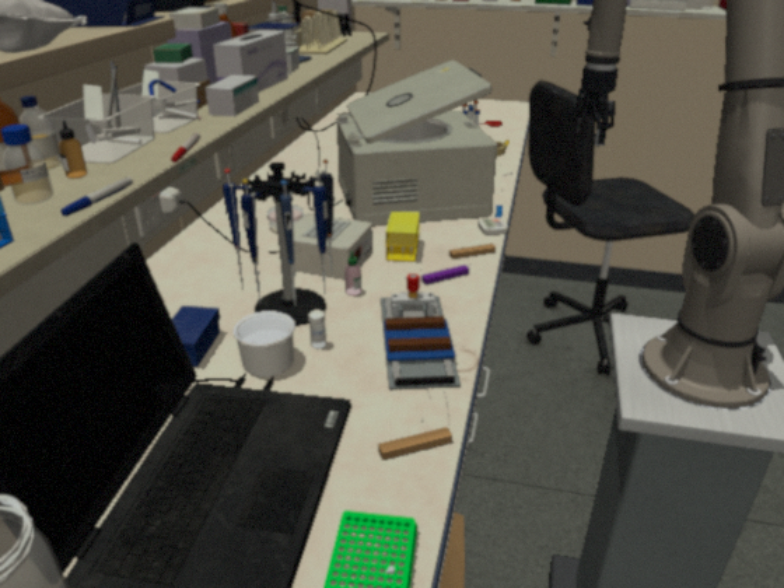

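The top picture shows two pale slats at (229,358) and (571,361), and a purple look-alike at (505,338). The dark slats are at (341,337) and (380,327) on the blue tray. The red knob is at (416,314), with the black end stop at the left, (305,352). The vial is at (343,239), the dropper at (449,243) and the tip box at (566,274). The brown edge at (318,402) is below the bench front and isn't a slat. I'm choosing the two tan pieces; next is a close crop and measurement.

```bash
cat > seg.py <<'E'
from h import *
def rects(n,p,z,cond,T=None,amin=60,roi=None):
    hsv=cv2.cvtColor(p,cv2.COLOR_RGB2HSV); m=cond(hsv).astype(np.uint8)
    if roi: q=np.zeros_like(m); q[roi[1]:roi[3],roi[0]:roi[2]]=1; m*=q
    cs,_=cv2.findContours(m,cv2.RETR_EXTERNAL,cv2.CHAIN_APPROX_NONE); out=[]
    for c in cs:
        if cv2.contourArea(c)<amin: continue
        W=onz(n,c.reshape(-1,2),z,T)[:,:2].astype(np.float32)
        (cx,cy),(w,h),a=cv2.minAreaRect(W); b=cv2.boxPoints(((cx,cy),(w,h),a))
        e=max((b[1]-b[0],b[2]-b[1]),key=np.linalg.norm); th=np.arctan2(e[1],e[0])
        out.append((c.reshape(-1,2).mean(0).round(),np.array([cx,cy]).round(4),np.round(sorted([w,h]),4),round(float((th+np.pi/2)%np.pi-np.pi/2),3)))
    return out
E
python3 - <<'E'
from seg import *
f=np.load('pics/top0.npz'); p,d=f['p'],f['d']
hsv=cv2.cvtColor(p,cv2.COLOR_RGB2HSV)
for u,v in [(229,358),(571,361),(341,337),(361,332),(416,314),(416,300)]: print((u,v),hsv[int(v/1.4),int(u/1.4)])
print('pale'); [print(*r) for r in rects('top',p,.016,lambda h:(h[...,0]>8)&(h[...,0]<19)&(h[...,1]>90)&(h[...,2]>150))]
print('dark'); [print(*r) for r in rects('top',p,.038,lambda h:(h[...,0]<14)&(h[...,1]>110)&(h[...,2]<140))]
print('blue'); [print(*r) for r in rects('top',p,.022,lambda h:(h[...,0]>98)&(h[...,0]<118)&(h[...,1]>120),roi=(200,190,340,280))]
print('red'); [print(*r) for r in rects('top',p,.090,lambda h:((h[...,0]<6)|(h[...,0]>174))&(h[...,1]>130)&(h[...,2]>140),amin=15)]
cr=p[190:285,140:440]; cv2.imwrite('pics/crop.png',cv2.resize(cr[...,::-1],None,fx=2.6,fy=2.6,interpolation=cv2.INTER_CUBIC))
E
```

```text
(229, 358) [ 17 115 193]
(571, 361) [ 16 117 201]
(341, 337) [ 12 158 113]
(361, 332) [108 171 157]
(416, 314) [ 30  15 203]
(416, 300) [ 96   6 224]
pale
[408. 257.] [ 0.4526 -0.3485] [0.0183 0.1073] 0.562
[163. 256.] [0.453  0.3009] [0.0174 0.1076] 0.569
dark
[245. 242.] [0.4911 0.0807] [0.0183 0.1081] 0.291
[270. 233.] [0.5131 0.0159] [0.0184 0.1076] 0.306
blue
[258. 240.] [0.5006 0.0485] [0.1178 0.1186] -1.27
red
[297. 224.] [ 0.532  -0.0524] [0.0201 0.0202] 0.003
[255.  30.] [1.0495 0.0591] [0.0124 0.0537] -1.362
```

View pics/crop.png

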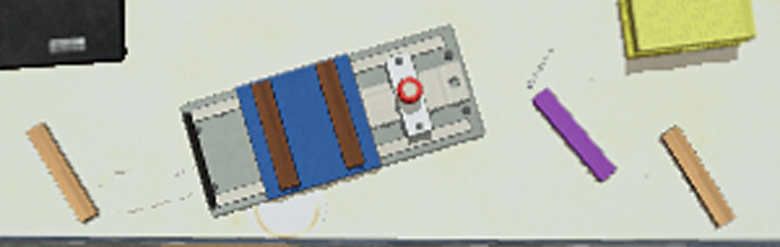

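The crop confirms the tan slats at both sides (crop (62,172) and (697,177)), with the purple one separate at (573,135). The red knob is at (409,90). The tray yaw is about 0.297 rad and its centre about (0.501, 0.0485). I'll start with the right slat.

>>> move_arm([
  [0, 2.4, 1.6, -1.2, 0.02],
  [0, 2.4, 1.6, -1.2, 0.02],
  [0, 2.4, 1.6, -1.2, 0.02],
  [0, 2.4, 1.6, -1.2, 0.02],
  [0, 2.4, 1.6, -1.2, 0.02],
], force=30)

```text
time: 0.6
position: [0.3367, -0.4247, 0.1893]
orientation: [-3.041, -0.784, 0.001]
force: [0.1, -0.6, 0.1]
gripper_width: 0.0425
finger_force: 0.0
```

>>> move_arm([
  [0, 2.4, 1.6, -1.2, 0.02],
  [0, 2.4, 1.6, -1.2, 0.02],
  [0, 2.4, 1.6, -1.2, 0.02],
  [0, 2.4, 1.5, -1.2, 0],
  [0, 2.1, 1.4, -1.2, 0],
])

```text
time: 1.1
position: [0.4541, -0.3474, 0.1293]
orientation: [-3.016, -0.875, 0.0]
force: [0.7, 0.3, -0.1]
gripper_width: 0.0425
finger_force: 0.0
```

>>> move_arm([
  [0, 0, 0, 0, 0],
  [0, 0, 0, 0, 0],
])

```text
time: 1.3
position: [0.4529, -0.348, 0.1295]
orientation: [-3.015, -0.876, 0.002]
force: [-0.5, -0.7, -0.0]
gripper_width: 0.0429
finger_force: 0.0
```

Run:
```python
from seg import *
o=observe(); p,d=capture('wrist'); T=ext('wrist',o); cv2.imwrite('pics/w1.png',p[...,::-1])
[print(*r) for r in rects('wrist',p,.016,lambda h:(h[...,0]>8)&(h[...,0]<22)&(h[...,1]>70)&(h[...,2]>120),T,amin=800)]
```

```text
[285. 202.] [ 0.4536 -0.3504] [0.0193 0.109 ] 0.557
```

View pics/w1.png

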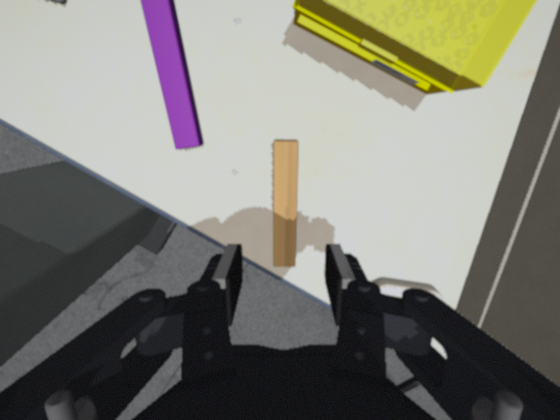

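The wrist view shows the tan slat at (285,202), lined up between the open fingers and clear of the purple one. I'll descend and grip.

>>> move_arm([
  [0, 0, -0.15, -2.5, 0],
  [0, 0, 0, -2.5, 0],
  [0, 0, 0, -2.5, 0],
  [0, 0, 0, -2, 0],
  [0, 0, 0, -1, 0],
])

```text
time: 1.85
position: [0.4507, -0.3513, 0.0238]
orientation: [-3.018, -0.869, 0.004]
force: [-0.4, -0.0, 0.3]
gripper_width: 0.0429
finger_force: 0.0
```

>>> move_arm([
  [0, 0, 0, 0, 0],
  [-0.5, 0, 0, 0, 0],
  [-0.8, 0, 0, 0, 0],
  [-0.8, 0, 0, 0, 0],
  [-0.8, 0, 0, 0, 0],
])

```text
time: 2.35
position: [0.4541, -0.3512, 0.0269]
orientation: [3.015, 0.873, 0.003]
force: [-0.2, -0.4, 4.8]
gripper_width: 0.0192
finger_force: 32.3
```

>>> move_arm([
  [-0.8, 0, 0, 1, 0],
  [-0.8, 0, 0, 3, 0],
  [-0.8, 0, 0, 4, 0],
  [-0.8, 0, 1, 4, 0],
  [-0.8, 0.5, 3, 1, 0.1],
])

```text
time: 2.85
position: [0.4593, -0.3155, 0.161]
orientation: [2.962, 1.014, 0.007]
force: [1.3, -0.6, 0.1]
gripper_width: 0.019
finger_force: 31.7
```

>>> move_arm([
  [-0.8, 0.8, 4, 0, 0.13],
  [-0.8, 0.8, 4, 0, 0.13],
  [-0.8, 1, 4, 0, 0.13],
  [-0.8, 1, 4, 0, 0.13],
  [-0.8, 1, 4, 0, 0.13],
])

```text
time: 3.35
position: [0.5041, -0.1086, 0.1559]
orientation: [2.482, 1.925, -0.0]
force: [0.5, 0.0, -0.3]
gripper_width: 0.019
finger_force: 31.7
```

>>> move_arm([
  [-0.8, 1, 4, 0, 0.13],
  [-0.8, 1, 4, 0, 0.13],
  [-0.8, 1, 4, 0, 0.13],
  [-0.8, 0.5, 3, 0, 0.13],
  [-0.8, 0, 2, 0, 0.05],
])

```text
time: 3.85
position: [0.5391, 0.0632, 0.1558]
orientation: [-1.84, -2.546, -0.003]
force: [-0.7, -0.6, 0.2]
gripper_width: 0.0188
finger_force: 31.7
```

>>> move_arm([
  [-0.8, 0, 0, 0, 0],
  [-0.8, 0, 0, 0, 0],
])

```text
time: 4.05
position: [0.5388, 0.0581, 0.1552]
orientation: [1.85, 2.538, -0.003]
force: [0.1, -0.7, -0.3]
gripper_width: 0.0186
finger_force: 31.7
```

Run:
```python
from seg import *
o=observe(); p,d=capture('top'); zs=o['position'][2]-.027+.016
r=cv2.Rodrigues(o['orientation'])[0][:,0]; print(o['position'].round(4),'yaw',np.arctan2(r[1],r[0]).round(4), 'w',o['gripper_width'])
[print(*r) for r in rects('top',p,zs,lambda h:(h[...,0]>8)&(h[...,0]<19)&(h[...,1]>90)&(h[...,2]>150),amin=15)]
p,d=capture('wrist');T=ext('wrist',o); cv2.imwrite('pics/w2.png',p[...,::-1])
[print(*r) for r in rects('wrist',p,.038,lambda h:(h[...,0]<14)&(h[...,1]>110)&(h[...,2]<140),T,amin=400)]
[print(*r) for r in rects('wrist',p,zs,lambda h:(h[...,0]>8)&(h[...,0]<22)&(h[...,1]>70)&(h[...,2]>120),T,amin=400)]
```

```text
[0.5388 0.0581 0.1552] yaw 1.8816 w 0.01863845426200712
[163. 256.] [0.448  0.2702] [0.0165 0.0975] 0.577
[271. 212.] [0.5546 0.0111] [0.0088 0.0177] 0.251
[221. 235.] [0.4971 0.0133] [0.0215 0.0724] 0.313
[233. 156.] [0.4919 0.0817] [0.0185 0.1066] 0.312
[217. 239.] [0.5034 0.0613] [0.0091 0.0334] 0.295
[283. 250.] [0.5397 0.0592] [0.0198 0.1056] -1.252
```

View pics/w2.png

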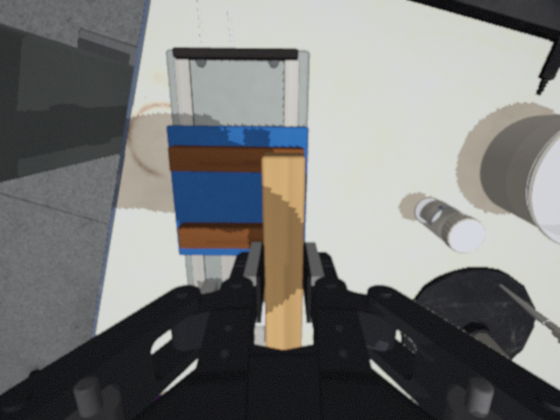

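The wrist view shows the held slat at (283,250), square to the dark slats at (235,158) and (220,236). It sits over their far ends. Lowering it now.

>>> move_arm([
  [-0.8, 0, 0.1, -2.5, -0.01],
  [-0.8, 0, 0, -2.5, 0],
  [-0.8, 0, 0, -2, 0],
  [-0.8, 0, 0, -1, 0],
  [-0.8, 0, 0, -0.4, 0],
])

```text
time: 4.65
position: [0.5386, 0.0588, 0.0703]
orientation: [-1.864, -2.528, 0.003]
force: [-0.6, 0.5, -0.0]
gripper_width: 0.0187
finger_force: 31.7
```

>>> move_arm([
  [-0.8, 0, 0, -0.2, 0],
  [-0.8, 0, 0, -0.1, 0],
  [-0.8, 0, 0, 0, 0],
])

```text
time: 4.95
position: [0.5398, 0.0608, 0.0691]
orientation: [1.86, 2.53, 0.002]
force: [0.1, 0.9, -0.4]
gripper_width: 0.0189
finger_force: 31.7
```

>>> move_arm([
  [-0.8, 0, 0, -0.2, 0],
  [-0.8, 0, 0, -0.1, 0],
  [-0.8, 0, 0, 0, 0],
])

```text
time: 5.25
position: [0.5391, 0.0608, 0.0653]
orientation: [1.86, 2.531, -0.0]
force: [-0.2, 0.3, -0.2]
gripper_width: 0.019
finger_force: 31.7
```

>>> move_arm([
  [-0.8, 0, 0, -0.1, 0],
  [-0.8, 0, 0, 0, 0],
])

```text
time: 5.45
position: [0.5393, 0.0608, 0.0648]
orientation: [1.86, 2.531, -0.0]
force: [-1.2, -1.3, 4.2]
gripper_width: 0.0191
finger_force: 32.1
```

Contact, so I'll release and lift.

>>> move_arm([
  [-0.6, 0, 0, 0, 0],
  [-0.4, 0, 0, 0, 0],
  [-0.2, 0, 0, 0, 0],
  [-0.2, 0, 0, 0.5, 0],
  [-0.2, 0, 0, 2, 0],
])

```text
time: 5.95
position: [0.5371, 0.0602, 0.0875]
orientation: [-1.858, -2.528, 0.006]
force: [-0.5, -0.7, -0.9]
gripper_width: 0.0341
finger_force: 0.0
```

>>> move_arm([
  [-0.2, 0, 0, 4, 0],
  [-0.1, 0, 2, 3, -0.1],
  [0, 0, 4, 0, -0.13],
  [0, -0.4, 4, 0, -0.13],
  [0, -1.4, 4, 0, -0.13],
])

```text
time: 6.45
position: [0.5223, 0.2018, 0.1599]
orientation: [2.426, 1.995, 0.004]
force: [0.1, -0.5, -0.6]
gripper_width: 0.0427
finger_force: 0.0
```

>>> move_arm([
  [0, -1.4, 3, 0, -0.13],
  [0, -1.4, 3, 0, -0.13],
  [0, -1.4, 2, 0, -0.13],
  [0, -1.4, 1, 0, -0.13],
  [0, -1.2, 1, 0, -0.13],
])

```text
time: 6.95
position: [0.4519, 0.302, 0.1594]
orientation: [-2.934, -1.122, 0.0]
force: [-0.2, -0.1, 0.4]
gripper_width: 0.0428
finger_force: 0.0
```

>>> move_arm([
  [0, 0, 0, -1, -0.15],
  [0, 0, 0, -1, 0],
  [0, 0, 0, 0, 0],
])

```text
time: 7.25
position: [0.4523, 0.2996, 0.1377]
orientation: [3.006, 0.908, -0.005]
force: [0.9, -0.7, -0.7]
gripper_width: 0.0426
finger_force: 0.0
```

Run:
```python
from seg import *
o=observe(); p,d=capture('wrist'); T=ext('wrist',o)
r=cv2.Rodrigues(o['orientation'])[0][:,0]; print(o['position'].round(4),'yaw',np.arctan2(r[1],r[0]).round(4), 'w',o['gripper_width'])
pale=lambda h:(h[...,0]>8)&(h[...,0]<22)&(h[...,1]>70)&(h[...,2]>120)
[print(*r) for r in rects('wrist',p,.016,pale,T,amin=800)]
p,d=capture('top'); print('top, at .054 then .016')
[print(*r) for r in rects('top',p,.054,pale)]
[print(*r) for r in rects('top',p,.016,pale)]
cr=p[190:285,140:440]; cv2.imwrite('pics/crop2.png',cv2.resize(cr[...,::-1],None,fx=2.6,fy=2.6,interpolation=cv2.INTER_CUBIC))
```

```text
[0.4523 0.2996 0.1377] yaw 0.5866 w 0.042559561030857146
[526. 295.] [0.4995 0.0504] [0.0372 0.0898] 0.149
[282. 196.] [0.4543 0.3001] [0.0191 0.1081] 0.576
top, at .054 then .016
[225. 286.] [0.3691 0.1265] [0.0229 0.1258] -1.561
[167. 263.] [0.4342 0.2809] [0.0195 0.0652] 0.569
[253. 222.] [0.5417 0.0615] [0.023  0.1079] -1.266
[225. 286.] [0.3684 0.1308] [0.0236 0.1294] -1.561
[167. 263.] [0.4353 0.2895] [0.0201 0.0671] 0.569
[253. 222.] [0.5458 0.0639] [0.0236 0.1109] -1.266
```

View pics/crop2.png

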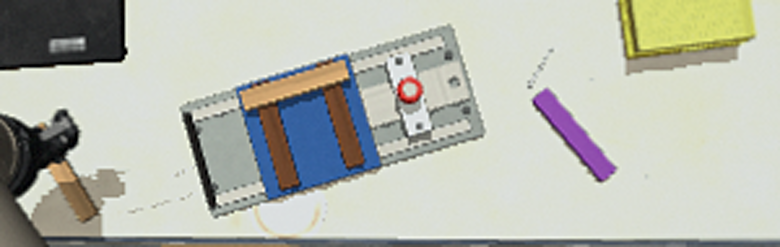

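The crop shows the first slat lying square over the far ends at (295,85), both dark slats under it. Now the second slat.

>>> move_arm([
  [0, 0.1, 0.1, -2.5, -0.015],
  [0, 0, 0, -2.5, 0],
  [0, 0, 0, -2.5, 0],
  [0, 0, 0, -2.2, 0],
  [0, 0, 0, -1.3, 0],
])

```text
time: 7.85
position: [0.454, 0.3008, 0.0278]
orientation: [3.015, 0.882, -0.003]
force: [-0.2, -0.5, 0.6]
gripper_width: 0.0425
finger_force: 0.0
```

>>> move_arm([
  [0, 0, 0, 0, 0],
  [-0.5, 0, 0, 0, 0],
  [-0.8, 0, 0, 0, 0],
  [-0.8, 0, 0, 0, 0],
  [-0.8, 0, 0, 0, 0],
])

```text
time: 8.35
position: [0.4552, 0.3025, 0.0307]
orientation: [-3.015, -0.881, -0.005]
force: [-0.0, -0.1, 3.6]
gripper_width: 0.0187
finger_force: 30.7
```

>>> move_arm([
  [-0.8, 0, 0, 1, 0],
  [-0.8, 0, 0, 3, 0],
  [-0.8, 0, 0, 4, 0.1],
  [-0.8, 0, -1, 3, 0.13],
  [-0.8, 0.1, -3, 0, 0.13],
])

```text
time: 8.85
position: [0.4571, 0.2676, 0.1453]
orientation: [-2.797, -1.422, -0.02]
force: [1.1, 0.7, -0.2]
gripper_width: 0.0186
finger_force: 30.3
```

>>> move_arm([
  [-0.8, 0.1, -3.5, 0, 0.14],
  [-0.8, 0.1, -3.5, 0, 0.14],
  [-0.8, 0.1, -3.5, 0, 0.14],
  [-0.8, 0.1, -3.5, 0, 0.14],
  [-0.8, 0.1, -3.5, 0, 0.14],
])

```text
time: 9.35
position: [0.4598, 0.0853, 0.1399]
orientation: [2.149, 2.291, 0.0]
force: [0.3, 0.1, 0.2]
gripper_width: 0.0191
finger_force: 30.3
```

>>> move_arm([
  [-0.8, 0.1, -3, 0, 0.14],
  [-0.8, 0.1, -2, 0, 0.1],
  [-0.8, 0, 0, 0, 0],
  [-0.8, 0, 0, 0, 0],
])

```text
time: 9.75
position: [0.4621, 0.0371, 0.1397]
orientation: [-1.87, -2.524, -0.001]
force: [1.0, 1.3, -0.0]
gripper_width: 0.0185
finger_force: 30.3
```

Run:
```python
from seg import *
o=observe(); zs=o['position'][2]-.027+.016; p,d=capture('wrist'); T=ext('wrist',o)
r=cv2.Rodrigues(o['orientation'])[0][:,0]; print(o['position'].round(4),'yaw',np.arctan2(r[1],r[0]).round(4), 'w',o['gripper_width'])
pale=lambda h:(h[...,0]>8)&(h[...,0]<22)&(h[...,1]>70)&(h[...,2]>120)
print('held');[print(*r) for r in rects('wrist',p,zs,pale,T,amin=800)]
print('placed');[print(*r) for r in rects('wrist',p,.054,pale,T,amin=800)]
print('dark');[print(*r) for r in rects('wrist',p,.038,lambda h:(h[...,0]<14)&(h[...,1]>110)&(h[...,2]<140),T,amin=400)]
cv2.imwrite('pics/w3.png',p[...,::-1])
```

```text
[0.4621 0.0371 0.1397] yaw 1.8664 w 0.01845957182039798
held
[303. 227.] [0.4775 0.0424] [0.0501 0.1049] -1.274
[392. 210.] [0.5046 0.0765] [0.0124 0.0699] -1.265
placed
[303. 227.] [0.4973 0.0072] [0.0779 0.1634] -1.274
[392. 210.] [0.5395 0.0602] [0.0194 0.1088] -1.265
dark
[340. 244.] [0.5146 0.0189] [0.0224 0.0553] 0.296
[325. 164.] [0.4813 0.0778] [0.0191 0.0842] 0.297
```

View pics/w3.png

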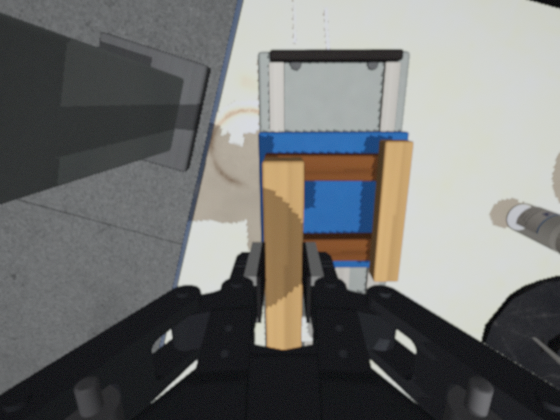

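The wrist view shows the held slat at (283,255), parallel to the placed one at (392,210) and over the near ends. Lowering it with a small shift.

>>> move_arm([
  [-0.8, 0, 0.2, -2.5, 0],
  [-0.8, 0, 0, -2.2, 0],
  [-0.8, 0, 0, -1.4, 0],
  [-0.8, 0, 0, -0.6, 0],
  [-0.8, 0, 0, 0, 0],
])

```text
time: 10.3
position: [0.4615, 0.0401, 0.0718]
orientation: [-1.863, -2.527, 0.001]
force: [-0.2, 0.8, 0.6]
gripper_width: 0.0187
finger_force: 30.3
```

>>> move_arm([
  [-0.8, 0, 0, -0.1, 0],
  [-0.8, 0, 0, -0.1, 0],
])

```text
time: 10.5
position: [0.463, 0.0392, 0.0712]
orientation: [1.866, 2.526, 0.002]
force: [-0.3, 0.9, -1.6]
gripper_width: 0.0191
finger_force: 30.3
```

>>> move_arm([
  [-0.8, 0, 0, -0.1, 0],
  [-0.8, 0, 0, 0, 0],
])

```text
time: 10.7
position: [0.4624, 0.0387, 0.0696]
orientation: [1.867, 2.526, 0.001]
force: [0.2, -0.3, -0.0]
gripper_width: 0.019
finger_force: 30.3
```

>>> move_arm([
  [-0.8, 0, 0, -0.1, 0],
  [-0.8, 0, 0, 0, 0],
])

```text
time: 10.9
position: [0.4624, 0.0387, 0.0687]
orientation: [1.867, 2.526, 0.0]
force: [-0.6, -0.6, 2.4]
gripper_width: 0.0187
finger_force: 30.5
```

>>> move_arm([
  [-0.8, 0, 0, -0.1, 0],
  [-0.8, 0, 0, 0, 0],
])

```text
time: 11.1
position: [0.4625, 0.0387, 0.0686]
orientation: [1.867, 2.526, -0.0]
force: [-2.9, -2.2, 10.0]
gripper_width: 0.0185
finger_force: 31.3
```

Contact; release, lift and move to over the knob.

>>> move_arm([
  [-0.8, 0, 0, 0.1, 0],
  [-0.6, 0, 0, 0, 0],
  [-0.4, 0, 0, 0, 0],
  [-0.2, 0, 0, 0, 0],
  [-0.2, 0, 0, 0.5, 0],
])

```text
time: 11.6
position: [0.4612, 0.0386, 0.0726]
orientation: [-1.866, -2.525, 0.002]
force: [0.2, -0.8, 0.0]
gripper_width: 0.0341
finger_force: 0.0
```

>>> move_arm([
  [-0.2, 0, 0, 2, 0],
  [-0.1, 0, 0, 4, 0],
  [0, 1, -1, 2.5, 0],
  [0, 2, -2, 0, 0],
  [0, 2, -3, 0, 0],
])

```text
time: 12.1
position: [0.5135, -0.0196, 0.1602]
orientation: [1.86, 2.529, 0.004]
force: [0.3, -0.4, 0.7]
gripper_width: 0.0425
finger_force: 0.0
```

>>> move_arm([
  [0, 1, -2, 0, 0],
  [0, 1, -1, 0, 0],
  [0, 0, 0, 0, 0],
  [0, 0, 0, 0, 0],
])

```text
time: 12.5
position: [0.5317, -0.0497, 0.1581]
orientation: [-1.864, -2.527, -0.001]
force: [0.3, 0.8, 0.2]
gripper_width: 0.043
finger_force: 0.0
```

Run:
```python
from seg import *
o=observe(); p,d=capture('wrist'); T=ext('wrist',o)
r=cv2.Rodrigues(o['orientation'])[0][:,0]; print(o['position'].round(4),'yaw',np.arctan2(r[1],r[0]).round(4), 'w',o['gripper_width'])
pale=lambda h:(h[...,0]>8)&(h[...,0]<22)&(h[...,1]>70)&(h[...,2]>120)
print('placed');[print(*r) for r in rects('wrist',p,.054,pale,T,amin=800)]
red=lambda h:((h[...,0]<6)|(h[...,0]>174))&(h[...,1]>130)&(h[...,2]>100)
[print(*r) for r in rects('wrist',p,.090,red,T,amin=100)]
cv2.imwrite('pics/w4.png',p[...,::-1])
```

```text
[ 0.5317 -0.0497  0.1581] yaw 1.8703 w 0.04297576491497129
placed
[282. 120.] [0.5116 0.0146] [0.0155 0.0528] 0.301
[280.  16.] [0.4918 0.078 ] [0.0101 0.0529] 0.301
[339.  72.] [0.5425 0.0542] [0.0216 0.0962] -1.265
[227.  73.] [0.4666 0.0294] [0.0206 0.0985] -1.263
[281. 223.] [ 0.5314 -0.0505] [0.0226 0.0287] -1.071
```

View pics/w4.png

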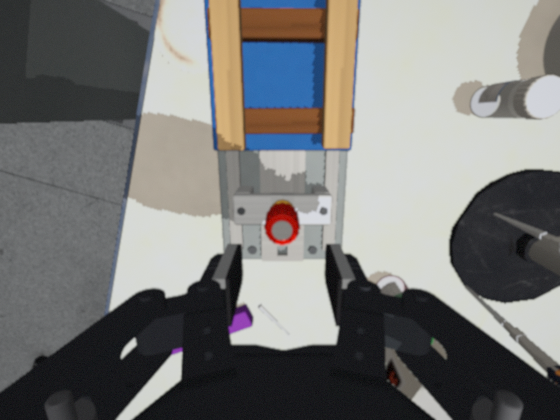

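Both pale slats are on and square, at (227,73) and (339,72). The knob's top disc is at (282,230), centred between the fingers. Descending onto the knob.

>>> move_arm([
  [0, 0, -0.3, -2, 0],
  [0, 0, 0, -2, 0],
  [0, 0, 0, -2, 0],
  [0, 0, 0, -1.2, 0],
  [0, 0, 0, 0, 0],
])

```text
time: 13.05
position: [0.5302, -0.0529, 0.0847]
orientation: [-1.862, -2.525, 0.003]
force: [-1.2, 0.4, -0.7]
gripper_width: 0.0424
finger_force: 0.0
```

>>> move_arm([
  [-0.3, 0, 0, 0, 0],
  [-0.6, 0, 0, 0, 0],
  [-0.8, 0, 0, 0, 0],
  [-0.8, 0, 0, 0, 0],
  [-0.8, 0, 0, 0, 0],
], force=50)

```text
time: 13.55
position: [0.532, -0.0539, 0.0875]
orientation: [1.867, 2.527, -0.0]
force: [-4.0, -0.0, 6.6]
gripper_width: 0.0223
finger_force: 49.3
```

>>> move_arm([
  [-0.8, -0.05, 0, 0.3, 0],
  [-0.8, 0, 0, 0.3, 0],
  [-0.8, 0, 0, 0.3, 0],
  [-0.8, 0, 0, 0.2, 0],
  [-0.8, 0, 0, 0, 0],
])

```text
time: 14.05
position: [0.5318, -0.054, 0.0975]
orientation: [1.867, 2.527, 0.001]
force: [1.3, 1.0, -4.1]
gripper_width: 0.022
finger_force: 49.6
```

>>> move_arm([
  [-0.8, 0, 0, 0.2, 0],
  [-0.8, 0, 0, 0.2, 0],
  [-0.8, 0, 0, 0.2, 0],
  [-0.8, 0, 0, 0, 0],
])

```text
time: 14.45
position: [0.5318, -0.054, 0.1035]
orientation: [1.867, 2.527, 0.001]
force: [2.2, 1.7, -9.1]
gripper_width: 0.0221
finger_force: 49.5
```

>>> move_arm([
  [-0.8, 0, 0, 0.2, 0],
  [-0.8, 0, 0, 0.1, 0],
  [-0.8, 0, 0, 0, 0],
])

```text
time: 14.75
position: [0.5318, -0.054, 0.1058]
orientation: [-1.867, -2.527, -0.001]
force: [4.2, 2.4, -13.5]
gripper_width: 0.0221
finger_force: 49.9
```

>>> move_arm([
  [-0.8, 0, 0, 0.1, 0],
  [-0.8, 0, 0, 0, 0],
])

```text
time: 14.95
position: [0.5317, -0.054, 0.1058]
orientation: [-1.866, -2.526, -0.001]
force: [6.6, 2.5, -18.1]
gripper_width: 0.0221
finger_force: 50.2
```

On the stop: 18 mm of travel, with the force rising and no further motion. I'll wait for the tray and then check.

>>> move_arm([
  [-0.8, 0, 0, 0, 0],
  [-0.8, 0, 0, 0, 0],
  [-0.8, 0, 0, 0, 0],
  [-0.8, 0, 0, 0, 0],
  [-0.8, 0, 0, 0, 0],
])

```text
time: 15.45
position: [0.5317, -0.054, 0.1058]
orientation: [-1.866, -2.526, -0.001]
force: [5.8, 2.5, -19.0]
gripper_width: 0.0219
finger_force: 50.2
```

>>> move_arm([
  [-0.8, 0, 0, 0, 0],
  [-0.8, 0, 0, 0, 0],
  [-0.8, 0, 0, 0, 0],
  [-0.8, 0, 0, 0, 0],
  [-0.8, 0, 0, 0, 0],
])

```text
time: 15.95
position: [0.5317, -0.054, 0.1058]
orientation: [-1.866, -2.526, -0.001]
force: [5.8, 1.2, -18.2]
gripper_width: 0.0219
finger_force: 50.2
```

Run:
```python
from seg import *
p,d=capture('top')
pale=lambda h:(h[...,0]>8)&(h[...,0]<22)&(h[...,1]>70)&(h[...,2]>120)
[print(*r) for r in rects('top',p,.054,pale)]
s,_=capture('side'); c=lambda a,f:cv2.resize(a[...,::-1],f,interpolation=cv2.INTER_CUBIC)
cv2.imwrite('pics/fin.png',np.vstack([c(p[180:290,180:340],(436,300)),c(s[180:290,240:400],(436,300))]))
```

```text
[225. 286.] [0.3691 0.1265] [0.0229 0.1258] -1.561
[244. 257.] [0.4501 0.083 ] [0.0197 0.1085] -1.273
[235. 228.] [0.5259 0.1077] [0.0199 0.1084] -1.266
```

View pics/fin.png

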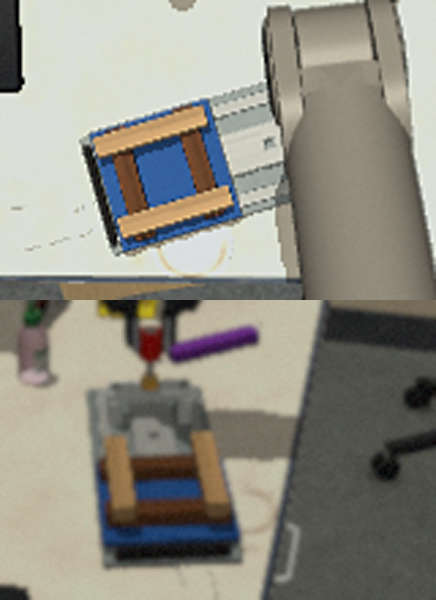

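The tray is against its end stop (slat shift about 49 mm) with the tower intact, and the knob is held up.

```bash
python3 -c "
from plant import *
print(job_done())"
```

```text
the job is handed in; nothing more can be done
None
```

The job is handed in: both pale slats lie square across the dark slats, the tray is out at its end stop with the tower standing, and the plunger is still gripped at the top of its travel.

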